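# Pop the bar's cash drawer and catch it before it runs into the glasses

## Robot

A 7-joint arm with a two-finger parallel gripper is mounted at the origin on the work surface. World frame = base frame: x ahead of the robot, y to its left, z up, the work surface at z = 0. Lengths are in m, angles in rad, forces in N, time in s.
With the tool pointing down it reaches from about 0.425 to 0.875 m from the base axis. Payload 4.7 kg.
Tool frame: the origin (TCP) lies at the very end of the fingers, on their centre line; the grasp point (between the pads) lies 19 mm behind it (grip_point_offset is the distance from the TCP to the grasp point, in m); x points along the fingers, z is the direction in which the jaws open and shut, and the axes are right-handed (so a half turn about x gives the same grasp; the last joint's range is limited). The gripper opens to 87 mm and grips with 3 to 60 N. Pads are 19 mm wide; open, the fingers measure 117 mm over their backs; the gripper's body (75 mm by 190 mm) begins 51 mm behind the grasp point.
Start: joints at [1.275, 0.321, -0.07, 1.45, 0.023, 1.371, -0.057], TCP at [0.198, -0.619, 0.223] pointing down, gripper open.
Joint ranges: [-2.86, 2.86], [-0.3, 2.09], [-1.38, 1.24], [0.06, 2.45], [-1.56, 4.7], [0.09, 2.05], [-2.69, 2.69]. Speed limits (rad/s): [2.57, 2.57, 3.14, 3.14, 3.14, 3.14, 3.14].

## Interface

Orientations are given as a rotation vector (axis times angle).
In Python, from bench import get_state, get_image, calibration, close_job, grip_point_offset gives the robot as it stands.
- The arm moves only by the tool play_rows, never from a script. Its argument "targets" is a list of rows, each an object with "claw": the closure, from 0 (fully open) to 1 (shut); "linear": the shift along the tool's x, y, z as a fraction of full scale, a list of three; "rotation": the turn, a rotation vector about the tool's x, y, z as a fraction of full scale, a list of three. In form: [{"claw": claw, "linear": [x, y, z], "rotation": [wx, wy, wz]}, ...]. A call has 1 to 10 rows; each row shifts and turns the pose as measured when the row begins, along the tool's axes as they then stand; what a row does not reach is not made up. Full scale, the value 1, is 2.5 cm for a shift and 90 degrees for a turn. A row lasts 1/12 s, in which the tool goes at most 41.7 mm and 7.16 degrees, less where a joint would pass 70% of its speed; a pose out of reach is approached as far as the arm can. A call with a number of a shift or a turn outside -1 to 1 is refused whole. A call with a gripper value outside its range is refused whole. The fingers move at their own pace and stop on an object; "newtons" is the grip in N (left out, the last holds). Time passes only in rows, so rows that do not move let the fingers close. It gives the time, the measured TCP pose, the force and the opening at its end, in the units of the state.
- get_state(): the state, without advancing time (a new reading comes with each control period).
- get_image(name): name is "scene" or "top" or "wrist"; returns the picture (480x640x3 uint8, blue, green, red); there is no depth.
- calibration(name): a dict with "fx", "fy", "cx", "cy" (pixels), "rvec" (rotation vector, rad) and "tvec" (3), from world to camera coordinates, as OpenCV has them; the wrist camera has in their place "hand_eye" (4x4, takes a point from camera to tool coordinates, whose origin is the TCP and whose axes are the tool frame's). Camera axes: x right, y down, z forward; pixel columns grow to the right and rows downward; lengths in m; the calibration is good to about 2 mm. A picture is of the moment at which its call begins: read the wrist's pose just before it. calibration takes no time and is no camera call.
- close_job(): hands the job in, once; it reports no verdict.
The state is a dict: "time": time; "joint_positions": joint angles; "qd": joint speeds; "joint_torque": joint torques, N m; "position": TCP position; "tool_rot": TCP orientation; "ft_force": force on the tool from outside, world axes, zero at the start; "torque": the same for the moment, N m; "grip_width": opening from 0.0 (shut) to 1.0 (fully open).
Only numpy, scipy, OpenCV 4.12 (cv2) and the standard library are available. Lean on these libraries where they do the work, as an engineer would, in place of code of your own. Each camera call takes 0.05 s, during which the arm holds its last target. There are 200 camera calls.

## Task

Open the cash drawer on the bar counter without letting it fly: push its release key in with one finger and have the other finger in front of the drawer, so that the drawer is caught as soon as the spring throws it out. Then back off slowly, letting the drawer follow your finger until its spring is spent and it stands open about 6 cm, and take the hand away; the drawer front is not pinched, and the glasses and other things on the counter are left where they stand.

Things in the scene. Friction and masses are not known exactly. Their poses are not given: they have to be found in the camera images.
- till: Cash drawer: fixed dark steel housing 370 wide (y), 320 deep, 88 mm high; printer and card terminal on top from 140 mm behind the front edge, up to 205 mm high. Origin: on the counter, middle of the lower front edge; +x into the housing, the front faces -x (the robot), +y left seen from the front. A fixed lock panel fills the right 70 mm of the front (y -185 to -115 mm), the drawer the rest.
- drawer_face (a point): Middle of the outer face of the drawer's front plate: flat dark steel, 292 mm wide, 68 mm high (13 to 81 mm above the counter), 12 mm thick. This point lies 47 mm above the counter (shut: at x = 0, y = 34 mm of the till). Axes as the till's; it comes out along the till's -x. The plate's right-hand edge lies 26 mm left of the release key's middle.
- drawer (a joint): How far the drawer is out, m: 0 shut and latched (under 1 mm of play), 0.20 at the stop. About 1.2 kg on runners with 2 N of friction. A plunger spring pushes it out with 10 N when shut, falling to 3 N at 0.06, where its stroke ends; beyond that only friction acts. Let go unchecked it shoots out into the glasses in front of it.
- release (a joint): Angle of the release key, rad: 0 out, 0.19 fully in. It tips in about a hinge at its foot (21 mm above the counter), so push its upper half along the till's +x; it springs back. Pushed 50 to 60 mm above the counter it takes 1 to 4 N; the drawer unlatches at about 0.1 rad, after 3 to 4 mm, and jumps out at once; fully in is 7 mm.
- release_top (a point): Middle of the upper part of the release key's face, 60 mm above the counter. The key is a plain steel paddle 28 mm wide (y), its face 28 to 74 mm above the counter, in the lock panel at y = -138 mm of the till, standing 14 mm out from the front; pushed fully in, its upper part still stands 6 mm out. The slotted disc to its right is the key lock, not needed here.
- tumbler_a: Glass tumbler, mouth down, 60 mm across at the foot, 66 mm high, loose; origin: middle of its underside. Stands in the drawer's path, in front of its left half, 165 to 185 mm from the drawer front.
- tumbler_b: Same glass as tumbler_a, beside it, also in the drawer's path.
- tumbler_c: Same glass, standing to the right of the till's lock panel, at least 110 mm from the middle of the release key.
- teapot: Glass teapot with lid, black coiled handle and spout, 144 mm across the belly, 210 mm over spout and handle, 129 mm high, loose; origin: middle of its underside. Stands to one side.
- wine_jar: Black glazed wine jar with a red cap, 124 mm across, 170 mm high, loose; origin: middle of its underside. Stands to one side.
- spirit_bottle: Amber bottle, 68 mm across, 190 mm high, loose; origin: middle of its underside. Stands to one side.
- jigger: Steel double jigger, 48 mm across, 80 mm high, loose; origin: middle of its underside. Stands to one side.

How it is judged:
By the outcome, as a careful person would: the job done as asked, in the order asked, and still so for the second after the job is handed in, with the robot touching nothing.
It also fails if it takes over 40 s, if anything falls off the work surface, if the arm or the gripper's body presses on something with over 40 N, if the wrist force passes 120 N, or if a joint passes its speed limit or range.

## Working session

There is one attempt and no reset: what is moved stays moved. The work goes in short steps, Python scripts to look and compute and a tool call to move; the robot and the scene stay as the last step left them, time stands still between calls to the robot, and variables do not carry over. Pictures are saved under pics/ and viewed, about 8 in all and at most 12, crops included, and the job is handed in when it is done.

Besides the shell and the picture viewer there is one more tool, called after "Request:" by a JSON object that holds its "fn" and its "kwargs", one argument or row to a line. play_rows: Moves the arm, as the interface text tells. Shift numbers are shares of 2.5 cm and turn numbers shares of 90 degrees, none past 1 either way. Its arguments: {"type":"object","properties":{"targets":{"type":"array"},"newtons":{"type":"number"}},"required":["targets"]}

```bash
mkdir -p pics; ls; python3 - <<'E'
from bench import *
import cv2,numpy as np
s=get_state();print(s)
print(grip_point_offset)
for n in("scene","top","wrist"):
    im=get_image(n);cv2.imwrite(f"pics/{n}0.png",im);print(n,calibration(n))
E
```

```text
pics
{'time': 0.0, 'joint_positions': array([ 1.27508827,  0.3217945 , -0.07015983,  1.45169709,  0.02258772,
        1.37077751, -0.05689687]), 'qd': array([ 0.00060312, -0.00091123,  0.000765  , -0.00074662,  0.000944  ,
        0.00017693, -0.00031812]), 'joint_torque': array([ 7.71268951e-04, -4.91284561e+01, -4.03220225e-01, -3.12536144e+01,
       -6.37623598e-02,  4.37272363e-02,  1.62269348e-04]), 'position': array([ 0.19800024, -0.61852241,  0.22146951]), 'tool_rot': array([ 0.97904271,  1.34162395, -0.97728138]), 'ft_force': array([-0.11720791,  0.42674489,  0.60874886]), 'torque': array([ 0.02045645, -0.01558405, -0.01768447]), 'grip_width': 1.0040487465432213}
0.0187
scene {'fx': 495.6173149091546, 'fy': 495.6173149091546, 'cx': 325.80830392103303, 'cy': 240.01843290300715, 'rvec': array([ 2.279997  ,  0.65897904, -0.28303487]), 'tvec': array([-0.41783309, -0.12895359,  1.62626852])}
top {'fx': 576.6718344419412, 'fy': 576.6718344419412, 'cx': 317.3365726067016, 'cy': 235.2745657584918, 'rvec': array([ 2.17114222, -2.0467975 ,  0.20971399]), 'tvec': array([-0.00972022,  0.49893755,  1.82011701])}
wrist {'fx': 429.83865716865324, 'fy': 429.83865716865324, 'cx': 323.6330548627366, 'cy': 246.15572256139785, 'hand_eye': array([[ 1.05400258e-03, -3.01523295e-01,  9.53458227e-01,
        -1.62982280e-01],
       [-8.10330206e-04, -9.53458702e-01, -3.01522549e-01,
         8.26619378e-02],
       [ 9.99999116e-01, -4.54810458e-04, -1.24928136e-03,
        -7.83077527e-04],
       [ 0.00000000e+00,  0.00000000e+00,  0.00000000e+00,
         1.00000000e+00]])}
```

View pics/scene0.png

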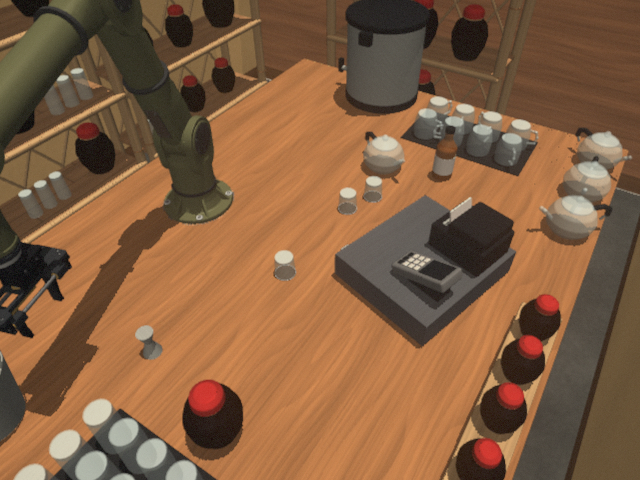

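View pics/top0.png

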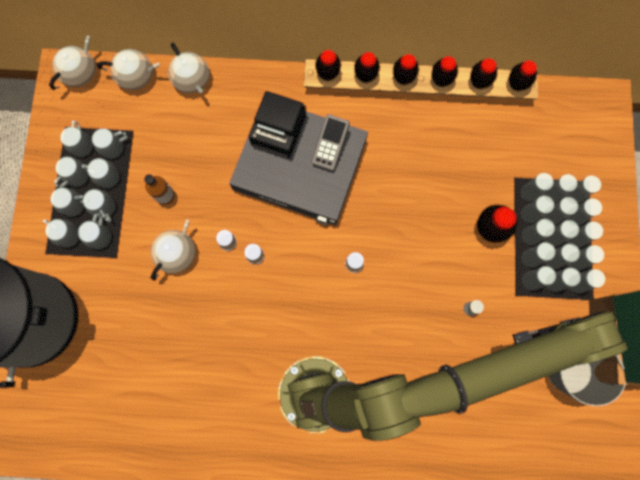

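Scene and top show the till's front running from about (232,186) to (338,222) in the top image, with the key near (322,218), tumblers a/b at (225,239) and (253,253), and tumbler c at (355,261).

```bash
cat >h.py <<'E'
import cv2,numpy as np
from bench import *
from scipy.spatial.transform import Rotation as R
def cam(n,s=None):
    c=calibration(n);K=np.array([[c['fx'],0,c['cx']],[0,c['fy'],c['cy']],[0,0,1.]])
    if n=="wrist":
        T=np.eye(4);T[:3,:3]=R.from_rotvec(s['tool_rot']).as_matrix();T[:3,3]=s['position']
        E=np.linalg.inv(T@np.array(c['hand_eye']));return K,E[:3,:3],E[:3,3]
    return K,R.from_rotvec(c['rvec']).as_matrix(),np.array(c['tvec'])
def ray(C,uv,z):
    K,r,t=C;o=-r.T@t;d=r.T@np.linalg.inv(K)@[uv[0],uv[1],1];return o+d*(z-o[2])/d[2]
def proj(C,p):
    K,r,t=C;q=K@(r@np.asarray(p)+t);return q[:2]/q[2]
E
python3 - <<'E'
from h import *
im=cv2.imread("pics/top0.png");C=cam("top")
for n,uv,z in [("FL",(232,186),.088),("FR",(338,222),.088),("BR",(367,128),.088),("key",(322,218),.074),("ta",(225,239),.066),("tb",(253,253),.066),("tc",(355,261),.066),("jar",(503,220),.165),("teapot",(172,250),.1),("jig",(476,307),.08),("bot",(152,180),.19)]:
    print(n,ray(C,uv,z).round(4))
c=cv2.resize(im[80:280,210:380],None,fx=4,fy=4,interpolation=cv2.INTER_CUBIC)[:, :]
c=cv2.resize(im[165:275,210:380],None,fx=4.6,fy=4.6,interpolation=cv2.INTER_CUBIC)
cv2.imwrite("pics/c1.png",c)
s=get_state();print(R.from_rotvec(s['tool_rot']).as_matrix().round(3))
E
```

```text
FL [0.6376 0.3048 0.088 ]
FR [ 0.5382 -0.0442  0.088 ]
BR [ 0.8626 -0.1234  0.088 ]
key [0.5517 0.0077 0.074 ]
ta [0.4659 0.3152 0.066 ]
tb [0.4257 0.2216 0.066 ]
tc [ 0.419  -0.1054  0.066 ]
jar [ 0.5561 -0.5462  0.165 ]
teapot [0.4145 0.4724 0.1   ]
jig [ 0.294  -0.4872  0.08  ]
bot [0.6127 0.5335 0.19  ]
[[-0.001  0.952  0.305]
 [ 0.001  0.305 -0.952]
 [-1.    -0.    -0.001]]
```

View pics/c1.png

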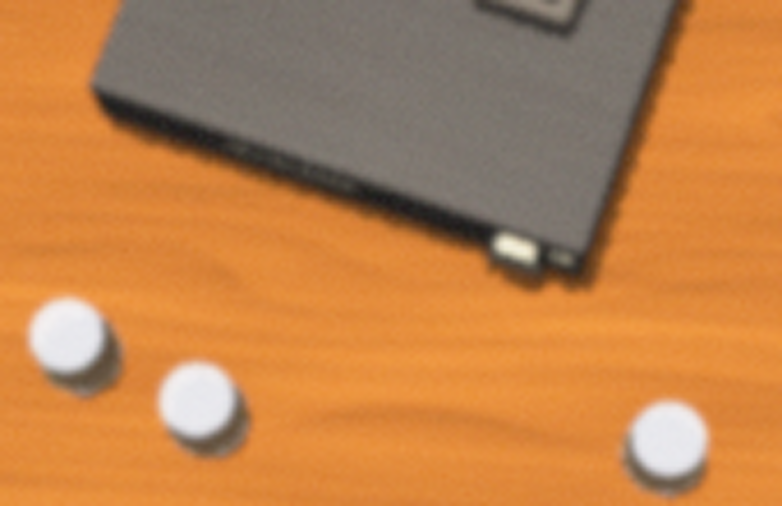

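Crop: front top-left corner is at full-image (230,183.5), front top-right at (336.5,219) and the key at (322,219). I'll move above the front for a wrist close-up.

Request:
{"fn": "play_rows", "kwargs": {
  "targets": [
    {"claw":0,"linear":[0,1,-0.4],"rotation":[0,0,0]},
    {"claw":0,"linear":[0,1,-0.4],"rotation":[0,0,0]},
    {"claw":0,"linear":[0,1,-0.4],"rotation":[0,0,0]},
    {"claw":0,"linear":[0,1,-0.4],"rotation":[0,0,0]},
    {"claw":0,"linear":[0,1,-0.4],"rotation":[0,0,0]},
    {"claw":0,"linear":[0,1,-0.4],"rotation":[0,0,0]},
    {"claw":0,"linear":[0,1,-0.4],"rotation":[0,0,0]},
    {"claw":0,"linear":[0,1,-0.4],"rotation":[0,0,0]},
    {"claw":0,"linear":[0,1,-0.4],"rotation":[0,0,0]},
    {"claw":0,"linear":[0,1,-0.4],"rotation":[0,0,0]}
  ]
}}

```text
time: 0.98
position: [0.4041, -0.4459, 0.2159]
tool_rot: [0.991, 1.344, -0.995]
ft_force: [0.8, -0.1, -0.5]
grip_width: 1.0
```

Request:
{"fn": "play_rows", "kwargs": {
  "targets": [
    {"claw":0,"linear":[0,0.8,-1],"rotation":[0,0,0]},
    {"claw":0,"linear":[0,0.8,-1],"rotation":[0,0,0]},
    {"claw":0,"linear":[0,0.8,-1],"rotation":[0,0,0]},
    {"claw":0,"linear":[0,0.8,-1],"rotation":[0,0,0]},
    {"claw":0,"linear":[0,0.8,-1],"rotation":[0,0,0]},
    {"claw":0,"linear":[0,0.4,-1],"rotation":[0,0,0]},
    {"claw":0,"linear":[0,0.4,-1],"rotation":[0,0,0]},
    {"claw":0,"linear":[0,0.4,-1],"rotation":[0,0,0]},
    {"claw":0,"linear":[0,0.4,-1],"rotation":[0,0,0]},
    {"claw":0,"linear":[0,0.4,-1],"rotation":[0,0,0]}
  ]
}}

```text
time: 1.82
position: [0.4801, -0.148, 0.2128]
tool_rot: [0.991, 1.349, -0.993]
ft_force: [1.4, 0.7, 0.5]
grip_width: 1.0
```

Request:
{"fn": "play_rows", "kwargs": {
  "targets": [
    {"claw":0,"linear":[0,0.15,-1],"rotation":[0,0,0]},
    {"claw":0,"linear":[0,0.15,-1],"rotation":[0,0,0]},
    {"claw":0,"linear":[0,0.15,-1],"rotation":[0,0,0]},
    {"claw":0,"linear":[0,0.15,-1],"rotation":[0,0,0]},
    {"claw":0,"linear":[0,0.15,-1],"rotation":[0,0,0]},
    {"claw":0,"linear":[0,0.15,-1],"rotation":[0,0,0]},
    {"claw":0,"linear":[0,0.15,-1],"rotation":[0,0,0]},
    {"claw":0,"linear":[0,0.15,-1],"rotation":[0,0,0]}
  ]
}}

```text
time: 2.48
position: [0.447, 0.0634, 0.2131]
tool_rot: [0.988, 1.351, -0.992]
ft_force: [0.1, 0.4, 0.6]
grip_width: 0.997
```

Request:
{"fn": "play_rows", "kwargs": {
  "targets": [
    {"claw":0,"linear":[0,0,0],"rotation":[0.075,0,0]},
    {"claw":0,"linear":[0,0,0],"rotation":[0.075,0,0]},
    {"claw":0,"linear":[0,0,0],"rotation":[0.075,0,0]},
    {"claw":0,"linear":[0,0,0],"rotation":[0.075,0,0]},
    {"claw":0,"linear":[0,0,0],"rotation":[0.075,0,0]},
    {"claw":0,"linear":[0,0,0],"rotation":[0,0,0]}
  ]
}}

```text
time: 2.98
position: [0.444, 0.0726, 0.2126]
tool_rot: [1.426, 1.064, -1.44]
ft_force: [0.1, -0.1, 0.3]
grip_width: 1.003
```

```bash
python3 - <<'E'
from h import *
s=get_state();im=get_image("wrist");cv2.imwrite("pics/w1.png",im);np.save("w1.npy",np.r_[s['position'],s['tool_rot']])
print(s['position'],R.from_rotvec(s['tool_rot']).as_matrix().round(3),s['joint_positions'].round(2))
E
```

```text
[0.44395803 0.07264852 0.21263138] [[-0.015  0.954 -0.3  ]
 [ 0.007 -0.3   -0.954]
 [-1.    -0.016 -0.002]] [ 0.52 -0.08 -0.69  1.9  -0.06  1.32 -2.03]
```

View pics/w1.png

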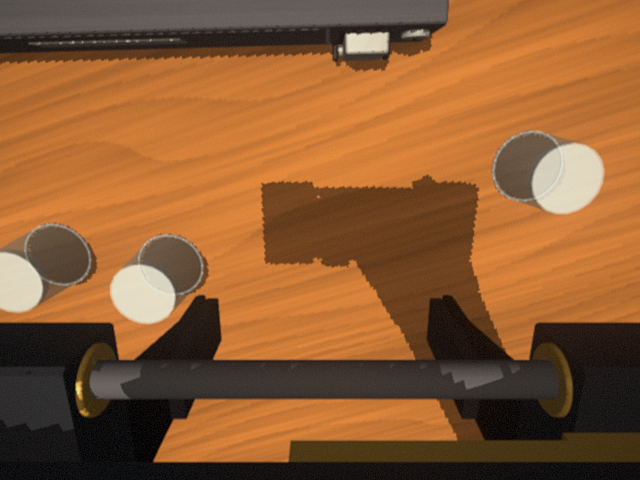

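Wrist view: the till's front edge runs along rows 25–60, its right corner is near (447,25), and the key is at about (343–389, 32–68).

```bash
python3 - <<'E'
from h import *
im=cv2.imread("pics/w1.png")
cv2.imwrite("pics/c2.png",cv2.resize(im[0:80,300:460],None,fx=5,fy=5,interpolation=cv2.INTER_CUBIC))
g=im.sum(2)
for u in (20,100,200,300,420): print(u,g[10:66:1,u].tolist())
E
```

```text
20 [254, 243, 248, 249, 251, 252, 253, 254, 255, 257, 260, 261, 265, 270, 263, 273, 260, 268, 252, 256, 274, 268, 258, 219, 192, 138, 154, 186, 137, 90, 76, 77, 85, 78, 74, 90, 65, 67, 87, 74, 66, 86, 112, 138, 155, 146, 168, 159, 170, 162, 159, 170, 238, 313, 349, 358]
100 [261, 261, 259, 256, 269, 281, 264, 272, 274, 281, 284, 281, 277, 284, 278, 275, 277, 277, 280, 277, 257, 226, 179, 131, 151, 194, 132, 101, 80, 109, 180, 242, 214, 156, 140, 133, 95, 108, 82, 92, 144, 168, 177, 177, 172, 175, 184, 181, 204, 285, 330, 350, 338, 349, 354, 353]
200 [276, 278, 289, 284, 296, 296, 289, 296, 295, 291, 292, 295, 292, 291, 297, 286, 279, 277, 240, 194, 144, 126, 121, 114, 84, 98, 101, 96, 91, 113, 96, 95, 91, 104, 94, 111, 66, 125, 172, 183, 201, 184, 178, 206, 176, 181, 211, 237, 299, 343, 359, 366, 356, 349, 347, 355]
300 [285, 283, 293, 286, 298, 289, 292, 300, 299, 300, 289, 298, 294, 302, 273, 243, 203, 144, 125, 148, 135, 101, 102, 80, 82, 100, 86, 109, 97, 87, 101, 92, 106, 89, 120, 159, 182, 184, 202, 183, 178, 180, 196, 270, 350, 375, 360, 366, 371, 372, 372, 369, 364, 370, 386, 374]
420 [278, 287, 281, 290, 290, 295, 285, 289, 280, 287, 284, 257, 230, 192, 134, 96, 100, 82, 113, 268, 427, 544, 536, 528, 497, 416, 246, 153, 161, 132, 120, 143, 169, 188, 192, 209, 215, 192, 188, 224, 291, 334, 355, 352, 379, 404, 389, 407, 400, 398, 385, 386, 389, 397, 393, 380]
```

View pics/c2.png

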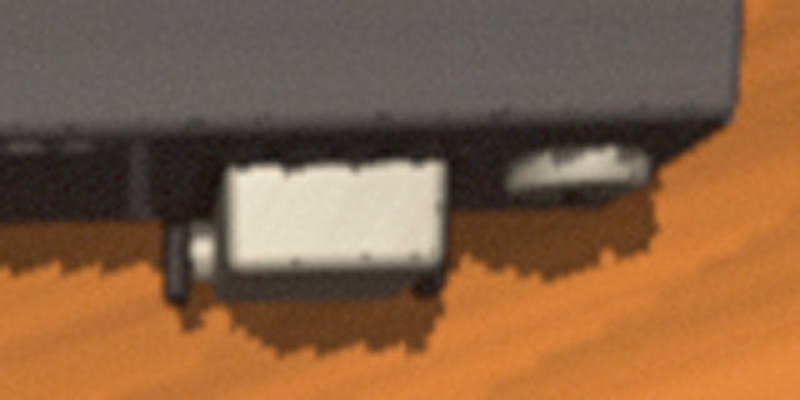

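```bash
python3 - <<'E'
from h import *
w=np.load("w1.npy");s=dict(position=w[:3],tool_rot=w[3:]);C=cam("wrist",s)
def line(us,vs,z):
    P=np.array([ray(C,(u,v),z) for u,v in zip(us,vs)])[:,:2];m=P.mean(0);d=np.linalg.svd(P-m)[2][0];d*=np.sign(d[1])
    print("resid mm",((P-m)@[-d[1],d[0]]*1e3).round(1),"yaw",np.degrees(np.arctan2(-d[0],d[1])).round(2));return m,d
us=[20,100,200,300,420]
m,d=line(us,[33.7,32.3,29,26,22.7],.088)
m0,d0=line(us[:4],[52.2,49.8,47.2,44.8],0.)
n=np.array([d[1],-d[0]]);print("bottom line in front frame x mm",(m0-m)@n*1e3)
for nm,uv,z in [("FRcorner",(447,22.5),.088),("keyTL",(345.6,53.2),.074),("keyTR",(388.6,53.2),.074),("keyBL",(344,59.5),.028),("keyBR",(388,59),.028),("plateedge",(327,44),.013)]:
    p=ray(C,uv,z);q=p[:2]-m;print(nm,p.round(4),"x",(q@n*1e3).round(1),"y",(q@d*1e3).round(1))
fr=ray(C,(447,22.5),.088)
T=cam("top");
for uv,z in [((230.2,183.5),.088),((336.5,218.9),.088),((322,218.9),.074)]:
    q=ray(T,uv,z)[:2]-m;print("top",(q@n*1e3).round(1),(q@d*1e3).round(1))
E
```

```text
resid mm [-0.2  0.3  0.  -0.1 -0. ] yaw -16.07
resid mm [ 0.1 -0.1 -0.1  0.1] yaw -16.15
bottom line in front frame x mm 0.35753548735874274
FRcorner [ 0.5462 -0.0361  0.088 ] x -0.3 y -143.6
keyTL [0.5494 0.0255 0.074 ] x -14.2 y -83.5
keyTR [ 0.5411 -0.0007  0.074 ] x -14.9 y -111.0
keyBL [0.5494 0.0246 0.028 ] x -13.9 y -84.4
keyBR [ 0.5399 -0.0066  0.028 ] x -14.4 y -117.0
plateedge [0.5649 0.0329 0.013 ] x -1.4 y -72.2
top -0.9 217.8
top 2.3 -145.7
top -9.9 -101.0
```

Request:
{"fn": "play_rows", "kwargs": {
  "targets": [
    {"claw":0,"linear":[0,0,0],"rotation":[0.036,0,0.033]},
    {"claw":0,"linear":[0,0,0],"rotation":[0,0,0]}
  ]
}}

```text
time: 3.2
position: [0.444, 0.0726, 0.2122]
tool_rot: [1.477, 0.992, -1.436]
ft_force: [-0.2, 0.5, -0.2]
grip_width: 1.002
```

```bash
cat >t.py <<'E'
from h import *
def till():
    w=np.load("w1.npy");C=cam("wrist",dict(position=w[:3],tool_rot=w[3:]))
    P=np.array([ray(C,p,.088) for p in zip([20,100,200,300,420],[33.7,32.3,29,26,22.7])])[:,:2]
    m=P.mean(0);d=np.linalg.svd(P-m)[2][0];d*=np.sign(d[1]);n=np.array([d[1],-d[0]])
    F=np.eye(3);F[:2,0]=n;F[:2,1]=d;return F,np.r_[m+.041*d,0]
F,O=till()
def report(goal=None):
    s=get_state();M=R.from_rotvec(s['tool_rot']).as_matrix();p=F.T@(s['position']-O)
    print("t",round(s['time'],2),"TCP till mm",(p*1e3).round(1),"force till",(F.T@s['ft_force']).round(1))
    A=F.T@M;print("tool x,y in till",A[:,0].round(3),A[:,1].round(3))
    for n,q in(("key",(0,.0095,.0435)),("drw",(0,.0095,-.0585))):print(n,((p+A@q)*1e3).round(1))
    for g in goal or[]: print("to",g,"units",(A.T@(np.array(g)/1e3-p)/.025).round(2))
    print("1mm till -x in units",(A.T@[-1,0,0]/25).round(4))
if __name__=="__main__":
    import sys;report([eval(a) for a in sys.argv[1:]])
E
python3 t.py "(-60,-87,100)" "(-60,-87,52)" "(-35,-87,52)"
python3 - <<'E'
from t import *
T=cam("top")
for uv in((225,238.5),(253,252.5),(355,260.5)):print(((F.T@(ray(T,uv,.066)-O))*1e3).round(0))
E
```

```text
t 3.2 TCP till mm [-128.5 -108.4  212.2] force till [-0.3  0.4 -0.2]
tool x,y in till [ 0.036  0.    -0.999] [ 0.997 -0.071  0.036]
key [-122.1 -152.5  212.4]
drw [-114.9  -50.7  212.7]
to (-60, -87, 100) units [ 4.58  2.51 -1.03]
to (-60, -87, 52) units [ 6.5   2.44 -1.03]
to (-35, -87, 52) units [ 6.54  3.44 -1.1 ]
1mm till -x in units [-0.0014 -0.0399  0.0028]
[-173.  131.   66.]
[-186.   30.   66.]
[-102. -286.   66.]
```

Request:
{"fn": "play_rows", "kwargs": {
  "targets": [
    {"claw":0,"linear":[0.4,0.8,-0.3],"rotation":[0.006,0,0]},
    {"claw":0,"linear":[0.8,0.8,-0.3],"rotation":[0,0,0]},
    {"claw":0,"linear":[0.8,0.8,-0.3],"rotation":[0,0,0]},
    {"claw":0,"linear":[0.8,0,-0.1],"rotation":[0,0,0]},
    {"claw":0,"linear":[0.8,0,0],"rotation":[0,0,0]},
    {"claw":0,"linear":[0.8,0,0],"rotation":[0,0,0]},
    {"claw":0,"linear":[0.8,0,0],"rotation":[0,0,0]},
    {"claw":0,"linear":[0.8,0,0],"rotation":[0,0,0]},
    {"claw":0,"linear":[0.4,0,0],"rotation":[0,0,0]},
    {"claw":0,"linear":[0,0,0],"rotation":[0,0,0]}
  ]
}}

```text
time: 4.03
position: [0.5212, 0.07, 0.0485]
tool_rot: [1.457, 1.007, -1.42]
ft_force: [-0.4, -0.9, 0.2]
grip_width: 0.996
```

```bash
python3 t.py "(-40,-87,52)" "(-22,-87,52)"
```

```text
t 4.03 TCP till mm [-53.7 -89.5  48.5] force till [-0.2 -1.   0.2]
tool x,y in till [ 0.035 -0.001 -0.999] [ 0.998 -0.046  0.035]
key [ -46.2 -133.4   48.8]
drw [-41.5 -31.5  48.9]
to (-40, -87, 52) units [-0.12  0.55 -0.12]
to (-22, -87, 52) units [-0.1   1.26 -0.16]
1mm till -x in units [-0.0014 -0.0399  0.0018]
```

Request:
{"fn": "play_rows", "kwargs": {
  "targets": [
    {"claw":0,"linear":[-0.12,0.3,-0.06],"rotation":[0.022,0,0]},
    {"claw":0,"linear":[0,0.3,-0.06],"rotation":[0,0,0]},
    {"claw":0,"linear":[0,0.2,0],"rotation":[0,0,0]},
    {"claw":0,"linear":[0,0,0],"rotation":[0,0,0]}
  ]
}}

```text
time: 4.37
position: [0.5428, 0.0655, 0.0536]
tool_rot: [1.478, 0.991, -1.441]
ft_force: [0.8, 0.4, 0.6]
grip_width: 1.001
```

```bash
python3 t.py "(-25,-87,53)"; python3 - <<'E'
from h import *
s=get_state();im=get_image("wrist");np.save("w2.npy",np.r_[s['position'],s['tool_rot']])
cv2.imwrite("pics/w2.png",cv2.resize(im[180:360,120:520],None,fx=2,fy=2,interpolation=cv2.INTER_CUBIC))
C=cam("wrist",s);M=R.from_rotvec(s['tool_rot']).as_matrix()
for q in((0,.0095,.0435),(0,.0095,.0585),(0,.0095,-.0435),(0,.0095,-.0585)):print(proj(C,s['position']+M@q).round(0), ((proj(C,s['position']+M@q)-[120,180])*2).round(0))
E
```

```text
t 4.37 TCP till mm [-31.6 -87.9  53.6] force till [0.7 0.6 0.6]
tool x,y in till [ 0.034 -0.001 -0.999] [ 0.997 -0.075  0.034]
key [ -25.4 -131.9   53.9]
drw [-17.8 -30.2  54. ]
to (-25, -87, 53) units [ 0.03  0.26 -0.05]
1mm till -x in units [-0.0014 -0.0399  0.003 ]
[430. 295.] [620. 230.]
[466. 295.] [693. 230.]
[219. 295.] [199. 230.]
[183. 295.] [126. 230.]
```

View pics/w2.png

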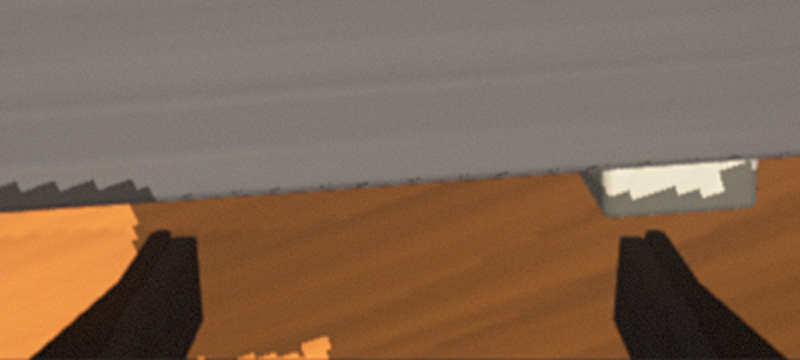

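Request:
{"fn": "play_rows", "kwargs": {
  "targets": [
    {"claw":0,"linear":[0,0.16,0],"rotation":[0.009,0,0]},
    {"claw":0,"linear":[0,0.16,0],"rotation":[0,0,0]},
    {"claw":0,"linear":[0,0,0],"rotation":[0,0,0]}
  ]
}}

```text
time: 4.67
position: [0.5511, 0.0627, 0.0552]
tool_rot: [1.489, 0.981, -1.449]
ft_force: [0.1, -0.1, 0.6]
grip_width: 1.0
```

```bash
python3 t.py
```

```text
t 4.67 TCP till mm [-22.9 -88.2  55.2] force till [ 0.2 -0.1  0.6]
tool x,y in till [ 0.036 -0.001 -0.999] [ 0.995 -0.089  0.036]
key [ -17.3 -132.4   55.4]
drw [ -8.3 -30.8  55.7]
1mm till -x in units [-0.0014 -0.0398  0.0035]
```

Request:
{"fn": "play_rows", "kwargs": {
  "targets": [
    {"claw":0,"linear":[0.04,0.04,0],"rotation":[0,0,0]},
    {"claw":0,"linear":[0.04,0.04,0],"rotation":[0,0,0]},
    {"claw":0,"linear":[0.02,0.04,0],"rotation":[0,0,0]},
    {"claw":0,"linear":[0,0,0],"rotation":[0,0,0]}
  ]
}}

```text
time: 5.0
position: [0.5537, 0.0616, 0.0528]
tool_rot: [1.488, 0.982, -1.45]
ft_force: [-0.5, -0.7, -0.3]
grip_width: 0.998
```

```bash
python3 t.py
```

```text
t 5.0 TCP till mm [-20.1 -88.5  52.8] force till [-0.3 -0.8 -0.3]
tool x,y in till [ 0.035 -0.001 -0.999] [ 0.995 -0.088  0.035]
key [ -14.5 -132.7   53. ]
drw [ -5.5 -31.1  53.2]
1mm till -x in units [-0.0014 -0.0398  0.0035]
```

Now I'll push in small steps, watching the force.

Request:
{"fn": "play_rows", "kwargs": {
  "targets": [
    {"claw":0,"linear":[0,0.04,0],"rotation":[0,0,0]},
    {"claw":0,"linear":[0,0.04,0],"rotation":[0,0,0]}
  ]
}}

```text
time: 5.17
position: [0.5544, 0.0614, 0.0525]
tool_rot: [1.486, 0.984, -1.452]
ft_force: [-2.6, 0.4, 1.8]
grip_width: 1.006
```

```bash
python3 t.py
```

```text
t 5.17 TCP till mm [-19.4 -88.6  52.5] force till [-2.6 -0.3  1.8]
tool x,y in till [ 0.033 -0.002 -0.999] [ 0.996 -0.088  0.033]
key [ -13.8 -132.8   52.8]
drw [ -4.8 -31.2  52.9]
1mm till -x in units [-0.0013 -0.0398  0.0035]
```

Request:
{"fn": "play_rows", "kwargs": {
  "targets": [
    {"claw":0,"linear":[0,0.06,0],"rotation":[0,0,0]},
    {"claw":0,"linear":[0,0.06,0],"rotation":[0,0,0]}
  ]
}}

```text
time: 5.33
position: [0.556, 0.0609, 0.0525]
tool_rot: [1.484, 0.986, -1.454]
ft_force: [-2.6, 1.9, 3.1]
grip_width: 0.999
```

```bash
python3 t.py
```

```text
t 5.33 TCP till mm [-17.7 -88.6  52.5] force till [-3.   1.1  3.1]
tool x,y in till [ 0.03  -0.002 -1.   ] [ 0.996 -0.088  0.03 ]
key [ -12.1 -132.8   52.8]
drw [ -3.1 -31.2  52.8]
1mm till -x in units [-0.0012 -0.0398  0.0035]
```

Request:
{"fn": "play_rows", "kwargs": {
  "targets": [
    {"claw":0,"linear":[0,0.06,0],"rotation":[0,0,0]}
  ]
}}

```text
time: 5.42
position: [0.557, 0.0606, 0.0526]
tool_rot: [1.484, 0.986, -1.455]
ft_force: [-3.4, 1.3, 3.9]
grip_width: 1.004
```

```bash
python3 t.py
```

```text
t 5.42 TCP till mm [-16.7 -88.6  52.6] force till [-3.6  0.3  3.9]
tool x,y in till [ 0.029 -0.003 -1.   ] [ 0.996 -0.088  0.029]
key [ -11.  -132.8   52.9]
drw [ -2.1 -31.2  52.9]
1mm till -x in units [-0.0012 -0.0398  0.0035]
```

Request:
{"fn": "play_rows", "kwargs": {
  "targets": [
    {"claw":0,"linear":[0,0.05,0],"rotation":[0,0,0]}
  ]
}}

```text
time: 5.5
position: [0.5566, 0.0607, 0.0524]
tool_rot: [1.481, 0.989, -1.457]
ft_force: [-8.0, 2.1, 6.0]
grip_width: 1.001
```

```bash
python3 t.py
```

```text
t 5.5 TCP till mm [-17.  -88.6  52.4] force till [-8.2 -0.2  6. ]
tool x,y in till [ 0.026 -0.003 -1.   ] [ 0.996 -0.086  0.026]
key [ -11.3 -132.7   52.7]
drw [ -2.5 -31.1  52.6]
1mm till -x in units [-0.001  -0.0398  0.0035]
```

The force jumped to 8 N and the finger was pushed back slightly, so the drawer is out and caught. I'll back off gently.

Request:
{"fn": "play_rows", "kwargs": {
  "targets": [
    {"claw":0,"linear":[0,-0.04,0],"rotation":[0,0,0]},
    {"claw":0,"linear":[0,-0.04,0],"rotation":[0,0,0]},
    {"claw":0,"linear":[0,-0.04,0],"rotation":[0,0,0]}
  ]
}}

```text
time: 5.75
position: [0.5496, 0.0631, 0.0518]
tool_rot: [1.472, 0.997, -1.462]
ft_force: [-7.2, 1.1, 6.7]
grip_width: 0.995
```

```bash
python3 t.py
```

```text
t 5.75 TCP till mm [-24.4 -88.2  51.8] force till [-7.2 -0.9  6.7]
tool x,y in till [ 0.017 -0.006 -1.   ] [ 0.996 -0.082  0.017]
key [ -18.5 -132.4   52.2]
drw [-10.2 -30.7  51.7]
1mm till -x in units [-0.0007 -0.0399  0.0033]
```

Request:
{"fn": "play_rows", "kwargs": {
  "targets": [
    {"claw":0,"linear":[-0.01,-0.02,0],"rotation":[0,0,0.004]},
    {"claw":0,"linear":[-0.01,-0.02,0],"rotation":[0,0,0.004]},
    {"claw":0,"linear":[-0.01,-0.02,0],"rotation":[0,0,0.004]},
    {"claw":0,"linear":[-0.01,-0.02,0],"rotation":[0,0,0.004]},
    {"claw":0,"linear":[-0.01,-0.02,0],"rotation":[0,0,0.004]}
  ]
}}

```text
time: 6.17
position: [0.5402, 0.0657, 0.0519]
tool_rot: [1.466, 0.981, -1.447]
ft_force: [-5.5, 0.2, 4.3]
grip_width: 1.0
```

```bash
python3 t.py
```

```text
t 6.17 TCP till mm [-34.2 -88.3  51.9] force till [-5.4 -1.3  4.3]
tool x,y in till [ 0.035 -0.015 -0.999] [ 0.997 -0.074  0.036]
key [ -27.9 -132.4   52.7]
drw [-20.3 -30.7  51.5]
1mm till -x in units [-0.0014 -0.0399  0.003 ]
```

Request:
{"fn": "play_rows", "kwargs": {
  "targets": [
    {"claw":0,"linear":[-0.01,-0.03,0],"rotation":[0,0,0.002]},
    {"claw":0,"linear":[-0.01,-0.03,0],"rotation":[0,0,0.002]},
    {"claw":0,"linear":[-0.01,-0.03,0],"rotation":[0,0,0.002]},
    {"claw":0,"linear":[-0.01,-0.03,0],"rotation":[0,0,0.002]},
    {"claw":0,"linear":[-0.01,-0.03,0],"rotation":[0,0,0.002]},
    {"claw":0,"linear":[-0.01,-0.03,0],"rotation":[0,0,0.002]},
    {"claw":0,"linear":[-0.01,-0.03,0],"rotation":[0,0,0.002]},
    {"claw":0,"linear":[-0.01,-0.03,0],"rotation":[0,0,0.002]}
  ]
}}

```text
time: 6.83
position: [0.5279, 0.069, 0.0521]
tool_rot: [1.46, 0.969, -1.434]
ft_force: [-3.4, 1.3, 2.0]
grip_width: 1.002
```

```bash
python3 t.py
```

```text
t 6.83 TCP till mm [-47.  -88.5  52.1] force till [-3.7  0.3  2. ]
tool x,y in till [ 0.05  -0.022 -0.998] [ 0.997 -0.066  0.052]
key [ -40.4 -132.6   53.4]
drw [-33.6 -30.8  51.5]
1mm till -x in units [-0.002  -0.0399  0.0027]
```

Drawer about 34 mm out, following at 3.7 N. I'll go on at a slightly larger step but still slowly.

Request:
{"fn": "play_rows", "kwargs": {
  "targets": [
    {"claw":0,"linear":[0,-0.05,0],"rotation":[0,0,0]},
    {"claw":0,"linear":[0,-0.05,0],"rotation":[0,0,0]},
    {"claw":0,"linear":[0,-0.05,0],"rotation":[0,0,0]},
    {"claw":0,"linear":[0,-0.05,0],"rotation":[0,0,0]},
    {"claw":0,"linear":[0,-0.05,0],"rotation":[0,0,0]},
    {"claw":0,"linear":[0,-0.05,0],"rotation":[0,0,0]},
    {"claw":0,"linear":[0,-0.05,0],"rotation":[0,0,0]},
    {"claw":0,"linear":[0,-0.05,0],"rotation":[0,0,0]}
  ]
}}

```text
time: 7.5
position: [0.519, 0.0717, 0.0519]
tool_rot: [1.461, 0.966, -1.433]
ft_force: [-2.8, -0.8, 3.0]
grip_width: 0.996
```

```bash
python3 t.py
```

```text
t 7.5 TCP till mm [-56.3 -88.5  51.9] force till [-2.5 -1.5  3. ]
tool x,y in till [ 0.053 -0.022 -0.998] [ 0.996 -0.067  0.055]
key [ -49.8 -132.5   53.3]
drw [-42.9 -30.7  51.4]
1mm till -x in units [-0.0021 -0.0399  0.0027]
```

Request:
{"fn": "play_rows", "kwargs": {
  "targets": [
    {"claw":0,"linear":[0,-0.05,0],"rotation":[0,0,0]},
    {"claw":0,"linear":[0,-0.05,0],"rotation":[0,0,0]},
    {"claw":0,"linear":[0,-0.05,0],"rotation":[0,0,0]},
    {"claw":0,"linear":[0,-0.05,0],"rotation":[0,0,0]},
    {"claw":0,"linear":[0,-0.05,0],"rotation":[0,0,0]},
    {"claw":0,"linear":[0,-0.05,0],"rotation":[0,0,0]},
    {"claw":0,"linear":[0,-0.05,0],"rotation":[0,0,0]},
    {"claw":0,"linear":[0,-0.05,0],"rotation":[0,0,0]},
    {"claw":0,"linear":[0,-0.05,0],"rotation":[0,0,0]}
  ]
}}

```text
time: 8.25
position: [0.5087, 0.075, 0.0515]
tool_rot: [1.464, 0.963, -1.431]
ft_force: [-1.3, -0.5, 1.7]
grip_width: 1.0
```

```bash
python3 t.py
```

```text
t 8.25 TCP till mm [-67.  -88.1  51.5] force till [-1.1 -0.9  1.7]
tool x,y in till [ 0.056 -0.022 -0.998] [ 0.996 -0.068  0.057]
key [ -60.6 -132.1   52.8]
drw [-53.5 -30.4  51. ]
1mm till -x in units [-0.0022 -0.0398  0.0028]
```

Request:
{"fn": "play_rows", "kwargs": {
  "targets": [
    {"claw":0,"linear":[0,-0.05,0],"rotation":[0,0,0]},
    {"claw":0,"linear":[0,-0.05,0],"rotation":[0,0,0]},
    {"claw":0,"linear":[0,-0.05,0],"rotation":[0,0,0]},
    {"claw":0,"linear":[0,-0.05,0],"rotation":[0,0,0]},
    {"claw":0,"linear":[0,-0.05,0],"rotation":[0,0,0]},
    {"claw":0,"linear":[0,-0.05,0],"rotation":[0,0,0]},
    {"claw":0,"linear":[0,-0.05,0],"rotation":[0,0,0]},
    {"claw":0,"linear":[0,-0.05,0],"rotation":[0,0,0]},
    {"claw":0,"linear":[0,-0.05,0],"rotation":[0,0,0]},
    {"claw":0,"linear":[0,-0.05,0],"rotation":[0,0,0]}
  ]
}}

```text
time: 9.08
position: [0.4986, 0.0802, 0.0514]
tool_rot: [1.469, 0.96, -1.426]
ft_force: [0.8, 0.1, 0.5]
grip_width: 1.004
```

```bash
python3 t.py
```

```text
t 9.08 TCP till mm [-78.2 -86.   51.4] force till [0.7 0.3 0.5]
tool x,y in till [ 0.061 -0.019 -0.998] [ 0.996 -0.069  0.063]
key [ -71.8 -130.    52.7]
drw [-64.7 -28.3  51.2]
1mm till -x in units [-0.0025 -0.0398  0.0028]
```

Request:
{"fn": "play_rows", "kwargs": {
  "targets": [
    {"claw":0,"linear":[0,-0.08,0],"rotation":[0,0,0]},
    {"claw":0,"linear":[0,-0.08,0],"rotation":[0,0,0]},
    {"claw":0,"linear":[0,-0.08,0],"rotation":[0,0,0]},
    {"claw":0,"linear":[0,-0.08,0],"rotation":[0,0,0]},
    {"claw":0,"linear":[0,-0.08,0],"rotation":[0,0,0]},
    {"claw":0,"linear":[0,-0.08,0],"rotation":[0,0,0]},
    {"claw":0,"linear":[0,-0.08,0],"rotation":[0,0,0]},
    {"claw":0,"linear":[0,0,0],"rotation":[0,0,0]}
  ]
}}

```text
time: 9.75
position: [0.4841, 0.0859, 0.0506]
tool_rot: [1.469, 0.96, -1.425]
ft_force: [-0.1, -0.9, -0.7]
grip_width: 1.003
```

```bash
python3 t.py; python3 - <<'E'
from h import *
s=get_state();im=get_image("wrist");np.save("w3.npy",np.r_[s['position'],s['tool_rot']])
cv2.imwrite("pics/w3.png",im)
E
```

```text
t 9.75 TCP till mm [-93.7 -84.5  50.6] force till [ 0.2 -0.9 -0.7]
tool x,y in till [ 0.062 -0.018 -0.998] [ 0.996 -0.068  0.063]
key [ -87.3 -128.6   51.8]
drw [-80.2 -26.8  50.4]
1mm till -x in units [-0.0025 -0.0398  0.0028]
```

View pics/w3.png

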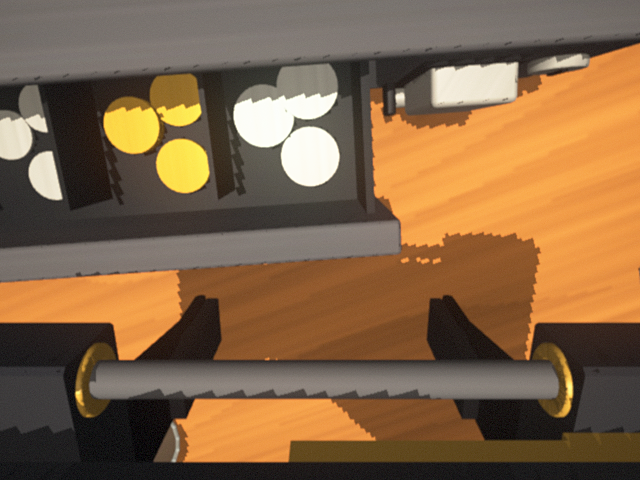

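Wrist image: the drawer is open with the front plate's top edge from about (0,283) to (400,252), clear of both fingers, and the key is back out. I'll lift away.

Request:
{"fn": "play_rows", "kwargs": {
  "targets": [
    {"claw":0,"linear":[-0.4,0,0],"rotation":[0,0,0]},
    {"claw":0,"linear":[-0.8,0,0],"rotation":[0,0,0]},
    {"claw":0,"linear":[-0.8,0,0],"rotation":[0,0,0]},
    {"claw":0,"linear":[-0.8,0,0],"rotation":[0,0,0]},
    {"claw":0,"linear":[-0.8,0,0],"rotation":[0,0,0]},
    {"claw":0,"linear":[-0.8,0,0],"rotation":[0,0,0]},
    {"claw":0,"linear":[-0.8,0,0],"rotation":[0,0,0]},
    {"claw":0,"linear":[-0.8,0,0],"rotation":[0,0,0]},
    {"claw":0,"linear":[-0.4,0,0],"rotation":[0,0,0]},
    {"claw":0,"linear":[0,0,0],"rotation":[0,0,0]}
  ]
}}

```text
time: 10.63
position: [0.4745, 0.093, 0.2231]
tool_rot: [1.469, 0.962, -1.421]
ft_force: [0.4, -0.3, 0.0]
grip_width: 0.997
```

```bash
python3 t.py; python3 - <<'E'
from t import *
w=np.load("w3.npy");C=cam("wrist",dict(position=w[:3],tool_rot=w[3:]))
for uv in((50,277),(390,253)):print("drawer face mm",((F.T@(ray(C,uv,.081)-O))*1e3).round(1))
im=get_image("scene");cv2.imwrite("pics/s2.png",im)
a=cv2.imread("pics/top0.png");b=get_image("top");cv2.imwrite("pics/t2.png",b)
E
```

```text
t 10.63 TCP till mm [-104.9  -80.3  223.1] force till [ 0.5 -0.2  0. ]
tool x,y in till [ 0.063 -0.016 -0.998] [ 0.996 -0.065  0.064]
key [ -98.3 -124.4  224.3]
drw [-91.6 -22.6 223. ]
1mm till -x in units [-0.0025 -0.0398  0.0027]
drawer face mm [-59.9   5.2  81. ]
drawer face mm [ -60.  -108.2   81. ]
```

View pics/s2.png

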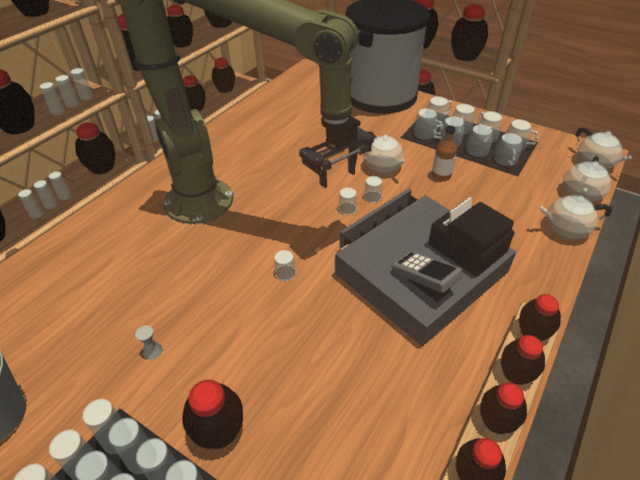

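The scene image shows the drawer open, with the glasses (347,200), (373,188) and (284,265) and the jar, jigger, teapot and bottle where they were. The drawer face measures 60 mm out, and the hand is clear at 0.22 m.

```bash
python3 -c "
from bench import *
print(close_job())"
```

```text
the job is handed in; nothing more can be done
None
```

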